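# Clear the panel clamp, move its tail slide up one hole and hold the pin home

## Robot

A 7-joint arm with a two-finger parallel gripper is mounted at the origin on the work surface. World frame = base frame: x ahead of the robot, y to its left, z up, the work surface at z = 0. Lengths are in mm, angles in rad, forces in N, time in s.
With the tool pointing down it reaches from about 350 to 900 mm from the base axis. Payload 19.9 kg.
Tool frame: the origin (TCP) lies at the very end of the fingers, on their centre line; the grasp point (between the pads) lies 19 mm behind it; y points along the fingers, z is the direction in which the jaws open and shut, and the axes are right-handed (so a half turn about y gives the same grasp; the last joint's range is limited). The gripper opens to 85 mm and grips with 20 to 120 N. Pads are 22 mm wide; open, the fingers measure 114 mm over their backs; the gripper's body (76 mm by 85 mm) begins 54 mm behind the grasp point. The pads swing forward as they close: fully open they stand 13 mm farther back than shut.
Start: joints at [1.19, 0.417, -0.01, 1.614, 0.005, 1.111, -0.053], TCP at [207.714, -589.451, 197.46] pointing down, gripper open.
Joint ranges: [-2.81, 2.81], [-0.39, 2.02], [-1.27, 1.25], [0.06, 2.57], [-1.19, 4.33], [0.19, 2], [-2.82, 2.82]. Speed limits (rad/s): [1.89, 1.89, 2.39, 2.39, 3.01, 3.01, 3.01].

## Interface

Orientations are given as a rotation vector (axis times angle).
In Python, from station import sense, camera, job_done, regions_of gives the robot as it stands. The module is installed in compiled form; this text tells all that it offers.
- The arm moves only by the shell command python3 -m crank 'ROWS' [OPENING]. ROWS is text: rows parted by semicolons, each of 4 numbers parted by spaces: the shift along the world's x, y, z in cm, then the turn about the world's z in rad. A call has 1 to 20 rows; each row is the pose to reach, as a shift and turn from the pose measured when the call began; what a row does not reach only later rows make up. A row lasts 1/12 s, in which the tool goes at most 41.7 mm and 7.16 degrees, less where a joint would pass 70% of its speed; a pose out of reach is approached as far as the arm can. A call with a gripper value outside its range is refused whole. OPENING is the gripper command: -1 is fully open, 1 is shut, values between are in proportion, set as the call begins (- or left out, the last holds). The fingers move at their own pace and stop on an object; the grip force is fixed at half the most. Time passes only in rows, so rows that repeat a pose let the fingers close. It gives the time, the measured TCP pose, the force and the opening at its end, in the units of the state.
- sense(): the state, without advancing time (a new reading comes with each control period).
- camera(name): name is "side" or "top" or "wrist"; returns a dict with "img" (384x512x3 uint8, red, green, blue), "fx", "fy", "cx", "cy" (pixels), "camera_from_world" (4x4, takes a point from world to camera coordinates). Camera axes: x right, y down, z forward; pixel columns grow to the right and rows downward; lengths in mm; the calibration is good to about 2 mm. A picture is of the moment at which its call begins. There is no depth.
- job_done(): hands the job in, once; it reports no verdict.
Trained networks look in a picture, given as the dict that the camera call returned (one of the last four; its "shot" number tells which), for a name from the list of things; names that differ only in an ending like _2 or _b are one class to them, and where a whole thing is asked for, a point or a joint stands for the part that bears it (a point fixed in the world has none). Each returns a list of dicts, best first, with "p" (0 to 1); they miss things now and then, are a little off and sometimes report something else, mostly with a low value. They report only what shows in the picture. A call takes as long as a camera call. They do not tell look-alikes from the thing itself.
- regions_of(picture, label): "region" (384x512 bool, what is visible of it) and "pixel" ([column, row] in pixels, amid what is visible of it).
The state is a dict: "time": time; "qpos": joint angles; "joint_vel": joint speeds; "tau": joint torques, N m; "tcp_pos": TCP position; "orientation": TCP orientation; "contact_force": force on the tool from outside, world axes, zero at the start; "moment": the same for the moment, N m; "opening": opening from 0.0 (shut) to 1.0 (fully open).
Only numpy, scipy, OpenCV 4.12 (cv2) and the standard library are available. Lean on these libraries where they do the work, as an engineer would, in place of code of your own. Each camera call takes 0.05 s, during which the arm holds its last target.

## Task

I am about to clamp up this glued panel: first pick the two wood offcuts off the clamp and the boards and drop them in the scrap tub. Then pull up the lock knob of the clamp's sliding jaw, slide the jaw one hole closer to the boards and let its pin drop fully into that next hole. The plunger's spring is weak, so finish holding the knob pressed firmly down with the pin home, and do not let go, because I wind the screw next; leave the other things on the bench and boards where they are.

Things in the scene. Friction and masses are not known exactly. Their poses are not given: they have to be found in the camera images.
- clamp: Steel panel clamp screwed to the bench: square tube 40 x 40 mm, 560 mm long, along this frame's y axis, x across it, z up; origin at bench level (z = 0) under the tube's middle line. Tube top at z = 52 mm, with 12 mm index holes every 70 mm along its middle. Screw head at the +y end, sliding jaw towards -y, boards between them. Does not move
- tail_slide (a joint): Position (m) of the sliding jaw along the tube: 0 now, locked in its present hole; grows towards the boards (+y of the clamp); next hole at 0.070. With the pin out it slides with about 2.5 N of friction (-0.08 to 0.118). Sleeve 52 mm wide, top at z = 60 mm, from 35 mm behind to 60 mm ahead of the knob's axis; at its front end a jaw plate 64 mm wide, 14 mm thick, top at z = 90 mm
- lock_plunger (a joint): Lift (m) of the lock plunger, straight up: 0 with the pin fully home and the knob's underside on its housing, 0.020 at most. The 10 mm pin with round tip reaches 12 mm into the tube, so it is clear of the hole above 0.012. A weak spring and its weight pull it down (2.5 N when home, 5 N at full lift)
- knob (a point): Centre (half-way up) of the black upright cylindrical pull knob on the sliding jaw: diameter 28, height 30 mm, axis vertical; 93 mm above the bench when the pin is home. Below it a round housing, diameter 25 mm (32 at the foot), 18 mm high, on the sleeve's flat top 33 mm below the centre. Free on both sides across the tube; jaw plate 46 mm ahead of its axis. Axes as the clamp
- next_hole (a point): Centre of the index hole to use next, at the tube's top (z = 52 mm), one hole (70 mm) nearer the boards than the present one; the knob's axis must come above it. Same axes as the clamp
- board_edge (a point): Middle of the boards' edge that faces the sliding jaw, half-way up. Three pine boards, together 300 mm (clamp x) by 180 mm (clamp y, from here towards +y), 20 mm thick, lie on the tube with their top at z = 72 mm, against the screw head; they do not move. Axes as the clamp
- pull_knob: The same pull knob as a solid, axes as the clamp; this origin is on the knob's axis, 93 mm below the knob's centre (at bench level when the pin is home)
- offcut_bar_center (a point): Centre of a straight wood offcut lying across the top of the tube in the gap between the sliding jaw and the boards: 60 (its x) x 24 (y) x 20 mm (z), 30 g
- offcut_notched_center (a point): Centre of the main bar of an L-shaped wood offcut lying on the boards: bar 66 (its x) x 28 (y) x 20 mm (z), with a lug 24 mm (x) wide that stands 18 mm out on its +y side at its +x end (x = 9 to 33, y = 14 to 32 mm), 35 g. The bar can be pinched across y in its plain half (x = -33 to 0)
- offcut_bar: the straight offcut; origin under its centre
- offcut_notched: the L-shaped offcut; origin under its bar's centre
- tub_floor (a point): Middle of the inner floor (5 mm above the bench) of the grey open scrap tub on the bench: outside 180 (its x) x 210 (y) x 85 mm high, walls 5 mm, does not move; some flat scraps 12 mm thick are stuck at its bottom
- sanding_block_center (a point): Leave alone: cork sanding block 60 x 102 x 27, lying on the boards (mm); its centre
- tape_measure_center (a point): Leave alone: black tape measure 70 x 34 x 58 standing on the bench (mm); its centre
- pencil_center (a point): Leave alone: flat carpenter's pencil about 170 x 13 x 8 on the bench (mm); its centre
- glue_bottle_center (a point): Leave alone: upright white glue bottle, diameter 64, height 190 (mm); its centre
- screw_jar_center (a point): Leave alone: glass jar with steel lid, diameter 70, height 85 (mm); its centre
- try_square_center (a point): Leave alone: wooden-stocked try square lying flat, stock 24 x 120 x 18, blade 190 long, centre of the stock (mm); its centre
Things that resemble listed ones, but are neither listed nor needed, are in the scene too. What is shaped like the offcut_notched but turquoise is not meant. What is shaped like the offcut_bar but red is not meant.

How it is judged:
By the outcome, as a careful person would: the job done as asked, in the order asked, and still so for the second after the job is handed in, while the arm keeps its last pose, push and grip.
It also fails if it takes over 72 s, if anything falls off the work surface, if the arm or the gripper's body presses on something with over 40 N, if the wrist force passes 120 N, or if a joint passes its speed limit or range.

## Working session

There is one attempt and no reset: what is moved stays moved. The work goes in short steps, Python scripts to look and compute and a shell command to move; the robot and the scene stay as the last step left them, time stands still between calls to the robot, and variables do not carry over. Pictures are saved under pics/ and viewed, and the job is handed in when it is done.

```bash
ls; mkdir -p pics
python3 - <<'E'
from station import *
import cv2
s=sense();print(s)
for n in ["side","top","wrist"]:
    p=camera(n);cv2.imwrite(f"pics/a_{n}.png",p["img"][:,:,::-1]);print(n,p["fx"],p["fy"],p["cx"],p["cy"],p["camera_from_world"].tolist() if hasattr(p["camera_from_world"],'tolist') else p["camera_from_world"],p["shot"])
E
```

```text
pics
{'time': 0.0, 'qpos': array([ 1.1905091 ,  0.41798106, -0.01026481,  1.61419225,  0.00472051,
        1.11068926, -0.05296962]), 'joint_vel': array([-0.00013055, -0.00055928,  0.00031257, -0.00014476, -0.00024065,
        0.00073839, -0.00046262]), 'tau': array([-1.76878140e-03, -8.64439774e+01,  6.77897763e-01, -4.34890580e+01,
        1.90432684e-02,  7.39622366e-03,  7.60166722e-05]), 'tcp_pos': array([ 207.54182967, -589.11478506,  196.84845812]), 'orientation': array([-0.34887815,  2.03898037, -2.03649531]), 'contact_force': array([ 0.08771504, -0.39025297, -0.09607973]), 'moment': array([-0.0391569 , -0.00821932,  0.03133399]), 'opening': 0.9950327876395054}
side 428.6163844533687 428.6163844533687 259.6355337447386 188.26996564429007 [[-0.9308174059170551, -0.36530189865364554, -0.01155334072403824, 478.54906248275296], [-0.17692300555059917, 0.47802341443917473, -0.8603440389488706, 190.32591002284056], [0.31980807830445235, -0.7987791547655426, -0.5095828244390294, 1100.1650658400888], [0.0, 0.0, 0.0, 1.0]] 1
top 375.2431393986493 375.2431393986493 254.86415362639877 198.29370571677728 [[0.02267760581305877, -0.9997272529919016, -0.005580844009071396, -15.294437725949743], [-0.9791578659926937, -0.02108335718347925, -0.20200337995812762, 531.3994351520441], [0.2018306212129898, 0.010045480333956427, -0.9793689236777113, 810.6443764406278], [0.0, 0.0, 0.0, 1.0]] 2
wrist 300.3380749722582 300.3380749722582 254.68504183868546 185.83378066982337 [[0.33132815526934123, -0.9435132242405231, -0.0021093148343788912, -623.2826878820989], [-0.8937661016981147, -0.3145735237018283, 0.3197274677614876, -40.6763198214458], [-0.3023306285859458, -0.10404947798557451, -0.9475072016347732, 381.16897202888725], [0.0, 0.0, 0.0, 1.0]] 3
```

View pics/a_side.png

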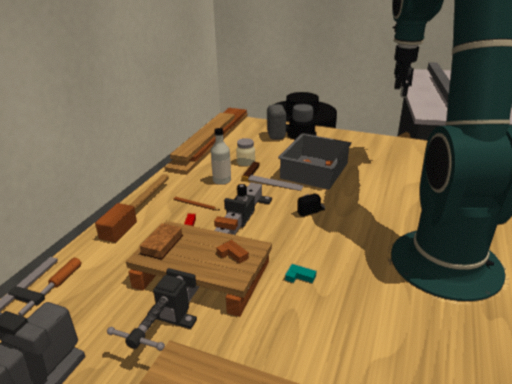

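View pics/a_top.png

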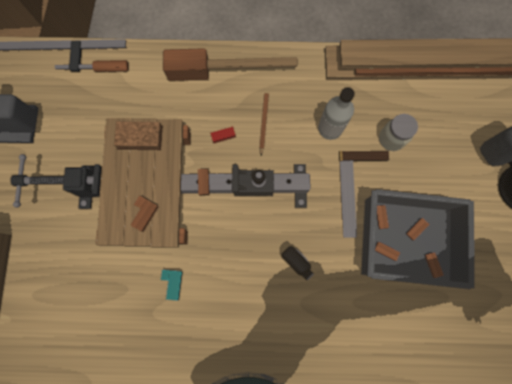

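View pics/a_wrist.png

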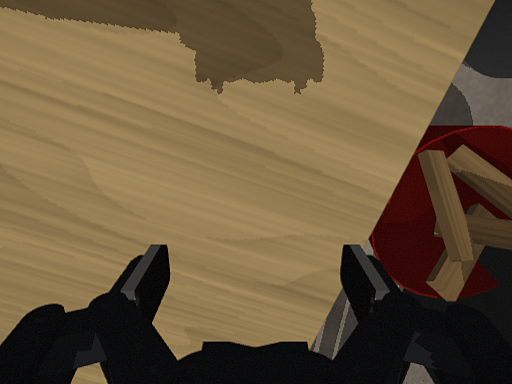

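Top view: straight offcut (203,181), L offcut on the boards (144,213), knob (259,178), tub (418,240). The red bar (223,134) and the turquoise L (172,283) are the decoys.

```bash
cat > h.py <<'E'
import numpy as np, cv2
from station import *
from scipy.spatial.transform import Rotation as R
def w(p,px,z):
    T=np.array(p["camera_from_world"]);Rm=T[:3,:3];c=-Rm.T@T[:3,3]
    d=Rm.T@np.array([(px[0]-p["cx"])/p["fx"],(px[1]-p["cy"])/p["fy"],1])
    return c+d*(z-c[2])/d[2]
def pr(p,X):
    T=np.array(p["camera_from_world"]);q=T[:3,:3]@np.array(X,float)+T[:3,3]
    return np.array([p["fx"]*q[0]/q[2]+p["cx"],p["fy"]*q[1]/q[2]+p["cy"]])
def pose():
    s=sense();r=R.from_rotvec(s["orientation"]).as_matrix()
    return s,r
E
python3 - <<'E'
from h import *
s,r=pose();print(r.round(3))
p=camera("top")
zs=dict(offcut_bar=72,offcut_notched=92,pull_knob=108,tub_floor=5,clamp=52,sanding_block_center=99,tail_slide=60)
for n,z in zs.items():
    for d in regions_of(p,n)[:3]:
        m=d["region"].astype(np.uint8)
        if m.sum()<5: continue
        cs,_=cv2.findContours(m,0,2);c=max(cs,key=cv2.contourArea)
        ys,xs=np.nonzero(m)
        print(n,round(d["p"],2),np.round(d["pixel"]),m.sum(),"cen",w(p,(xs.mean(),ys.mean()),z).round(1)[:2],xs.min(),xs.max(),ys.min(),ys.max())
        P=np.array([w(p,q[0],z)[:2] for q in c],np.float32)
        b=cv2.minAreaRect(P);print("   rect",np.round(b[0],1),np.round(b[1],1),round(b[2],1),cv2.boxPoints(b).round(0).tolist())
im=cv2.resize(p["img"][80:260,80:320][:,:,::-1],None,fx=3.3,fy=3.3,interpolation=cv2.INTER_CUBIC);cv2.imwrite("pics/b.png",im)
E
```

```text
[[-0.943 -0.     0.332]
 [-0.332  0.001 -0.943]
 [ 0.    -1.    -0.001]]
offcut_bar 0.62 [224. 137.] 288 cen [678.1  75.1] 210 234 127 142
   rect [678.1  75.5] [30.7 56.7] 16.1 [[655.0, 98.0], [671.0, 44.0], [701.0, 53.0], [685.0, 107.0]]
offcut_bar 0.6 [204. 182.] 301 cen [563.7 115.9] 197 208 169 195
   rect [563.5 116.5] [61.6 25.2] 2.7 [[532.0, 128.0], [533.0, 102.0], [595.0, 105.0], [594.0, 131.0]]
offcut_bar 0.57 [350. 180.] 1525 cen [ 564.2 -225.3] 339 388 151 237
   rect [ 545.5 -253.8] [199.1 113.8] 1.1 [[445.0, -199.0], [447.0, -313.0], [646.0, -309.0], [644.0, -195.0]]
offcut_notched 0.73 [141. 213.] 503 cen [483.9 239.4] 131 157 197 231
   rect [483.5 245. ] [49.4 66. ] 64.2 [[443.0, 237.0], [502.0, 208.0], [524.0, 253.0], [464.0, 282.0]]
offcut_notched 0.57 [175. 281.] 492 cen [337.  166.4] 160 182 270 300
   rect [334.1 170.9] [45.6 60.5] 86.2 [[302.0, 150.0], [363.0, 146.0], [366.0, 192.0], [305.0, 196.0]]
pull_knob 0.72 [259. 178.] 126 cen [568.1  -9.6] 252 263 171 183
   rect [568.2  -8.8] [27.1 24. ] 1.2 [[554.0, 3.0], [555.0, -21.0], [582.0, -21.0], [581.0, 4.0]]

[... 865 characters left out ...]
anding_block_center 0.73 [147. 186.] 13552 cen [544.5 217. ] 10 309 118 247
   rect [557.9 331.4] [416.2 291.8] 89.9 [[412.0, 123.0], [704.0, 123.0], [704.0, 539.0], [412.0, 540.0]]
sanding_block_center 0.63 [295. 262.] 573 cen [386.6 -95.5] 281 312 247 280
   rect [386.  -97.4] [77.6 36. ] 46.2 [[346.0, -113.0], [372.0, -138.0], [426.0, -82.0], [400.0, -57.0]]
tail_slide 0.81 [253. 183.] 1179 cen [567.6   4.1] 232 273 164 197
   rect [572.5   3.2] [78.3 95.6] 0.7 [[533.0, 51.0], [534.0, -45.0], [612.0, -44.0], [611.0, 52.0]]
tail_slide 0.21 [203. 183.] 284 cen [567.4 117.4] 197 208 169 195
   rect [566.5 118.4] [62.5 25.6] 2.7 [[535.0, 130.0], [536.0, 104.0], [598.0, 107.0], [597.0, 133.0]]
```

View pics/b.png

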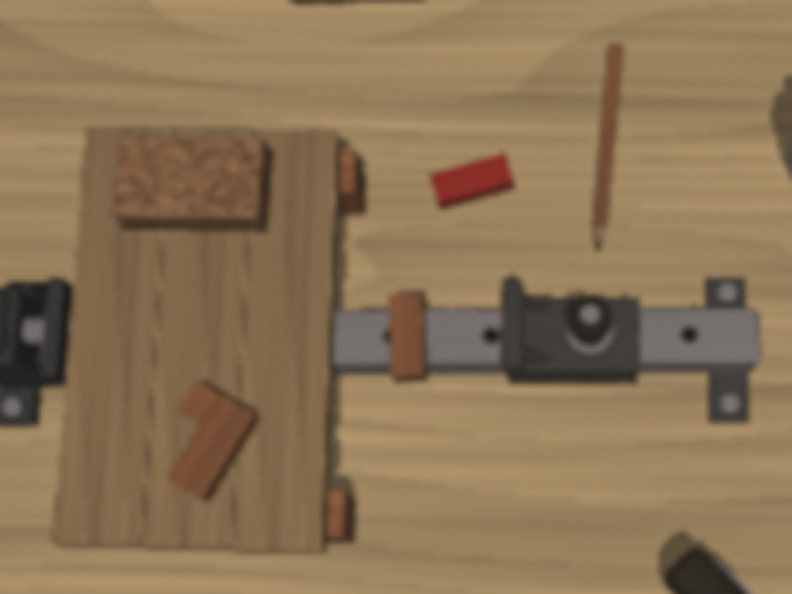

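Run:
```python
from h import *
from scipy.optimize import minimize
p=camera("top")
z=lambda x,y:(80+(x+.5)/3.3-.5,80+(y+.5)/3.3-.5)
print("holes",w(p,z(689,334),52)[:2],w(p,z(490,335),52)[:2],w(p,z(387,335),52)[:2],"edge",w(p,z(331,335),72)[:2], w(p,z(335,135),72)[:2], w(p,z(324,545),72)[:2])
print("tube end",w(p,z(759,340),52)[:2])
# L fit
d=regions_of(p,"offcut_notched")[0];m=d["region"]
L=np.array([[-33,-14],[33,-14],[33,32],[9,32],[9,14],[-33,14]],float)
def draw(v):
    c,s=np.cos(v[2]),np.sin(v[2]);Q=L@np.array([[c,s],[-s,c]])+v[:2]
    im=np.zeros(m.shape,np.uint8)
    for zz in(72,92): 
        P=np.array([pr(p,[a,b,zz]) for a,b in Q]);
        cv2.fillPoly(im,[np.round(P*16).astype(np.int32)],255,cv2.LINE_AA,4)
    return im/255.
f=lambda v:np.abs(draw(v)-m).sum()
best=min((minimize(f,[478,242,a],method="Nelder-Mead",options=dict(initial_simplex=[[478,242,a],[490,242,a],[478,254,a],[478,242,a+.3]])) for a in np.arange(-3,3,.4)),key=lambda r:r.fun)
print("L",best.x,best.fun,np.degrees(best.x[2]),m.sum())
# tub
T=np.array([[-90,-105],[90,-105],[90,105],[-90,105]],float)
m2=regions_of(p,"tub_floor")[0]["region"]
def draw2(v):
    c,s=np.cos(v[2]),np.sin(v[2]);Q=T@np.array([[c,s],[-s,c]])+v[:2]
    P=np.array([pr(p,[a,b,zz]) for a,b in Q for zz in(0,85)])
    im=np.zeros(m.shape,np.uint8);cv2.fillConvexPoly(im,cv2.convexHull(P.astype(np.float32)*16).astype(np.int32),1,shift=4);return im
g=lambda v:np.abs(draw2(v)-m2.astype(float)).sum()
b=min((minimize(g,[440,-370,a],method="Nelder-Mead",options=dict(initial_simplex=[[440,-370,a],[455,-370,a],[440,-355,a],[440,-370,a+.2]])) for a in (-.2,0,.2,1.4,1.6)),key=lambda r:r.fun)
print("tub",b.x,b.fun)
q=camera("side")
for n in("pull_knob","offcut_bar","offcut_notched"):
  for d in regions_of(q,n)[:2]:
    ys,xs=np.nonzero(d["region"]);print(n,d["p"],xs.mean(),ys.mean(),len(xs),xs.min(),xs.max(),ys.min(),ys.max())
print("proj",pr(q,[568,-10,93]),pr(q,[564,116,62]),pr(q,[478,242,82]))
cv2.imwrite("pics/c.png",cv2.resize(q["img"][170:310,120:290][:,:,::-1],None,fx=4,fy=4,interpolation=cv2.INTER_CUBIC))
```

```text
holes [575.23303416 -80.85366494] [571.51443605  59.7641571 ] [569.96459284 132.65018891] edge [564.12678514 167.96061114] [711.43509974 174.39083666] [419.71706007 163.52921974]
tube end [ 571.91686689 -130.23532734]
L [485.01619378 231.24763566  -2.15002386] 1078.4274509803922 -123.18729305054312 495
tub [ 4.46616716e+02 -3.71318084e+02 -1.17978226e-01] 587.0
pull_knob 0.49 241.1727272727273 190.13636363636363 110 237 246 184 196
offcut_bar 0.68 190.03896103896105 219.44155844155844 77 186 194 215 224
offcut_bar 0.51 225.81226053639847 223.11494252873564 261 214 237 217 230
offcut_notched 0.9 300.1106194690266 274.67699115044246 452 285 315 265 283
offcut_notched 0.66 232.5079006772009 251.52595936794583 443 216 248 241 262
proj [243.22219589 190.00918833] [226.45066285 222.61412883] [236.16890763 251.80397464]
```

View pics/c.png

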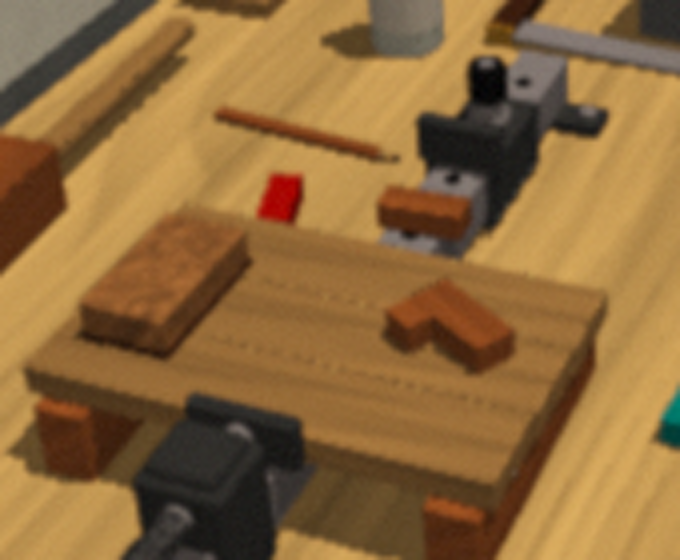

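```bash
python3 -m crank '35.6 70.5 4 1.28;35.6 70.5 4 1.28;35.6 70.5 4 1.28;35.6 70.5 4 1.28;35.6 70.5 4 1.28;35.6 70.5 4 1.28;35.6 70.5 4 1.28;35.6 70.5 4 1.28;35.6 70.5 4 1.28;35.6 70.5 4 1.28;35.6 70.5 4 1.28;35.6 70.5 4 1.28;35.6 70.5 4 1.28;35.6 70.5 4 1.28;35.6 70.5 4 1.28;35.6 70.5 4 1.28;35.6 70.5 4 1.28;35.6 70.5 4 1.28;35.6 70.5 4 1.28;35.6 70.5 4 1.28' -1
python3 - <<'E'
from h import *
s,r=pose();print(s["time"],s["tcp_pos"],r.round(3),s["joint_vel"].round(2))
q=camera("wrist");cv2.imwrite("pics/d.png",q["img"][:,:,::-1])
print("tcp px",pr(q,s["tcp_pos"]),"bar",pr(q,[564,116,62]),pr(q,[478,242,82]),pr(q,[569,-10,93]))
E
```

```text
time: 2.57
tcp_pos: [564.9, 123.4, 237.7]
orientation: [-1.232, 1.17, -1.166]
contact_force: [0.3, 1.5, 0.4]
opening: 0.999
2.5667 [564.91551388 123.35153067 237.73655221] [[ 0.055  0.001  0.998]
 [-0.998  0.004  0.055]
 [-0.004 -1.     0.001]] [ 0.09 -0.06  0.05  0.08 -0.04 -0.02  0.12]
tcp px [254.71561006 221.07081999] bar [253.46897759 164.39664972] [174.6486523   43.34039558] [252.05795462 269.29440554]
```

View pics/d.png

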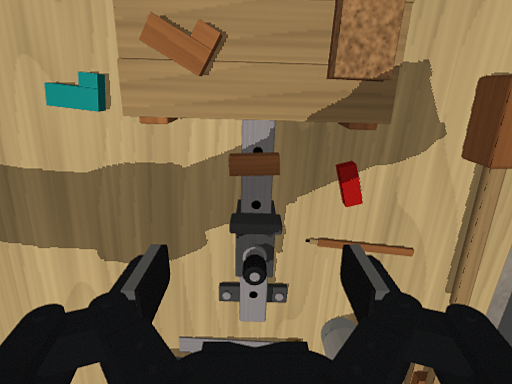

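The wrist view shows everything: bar (254,164), knob top (254,272), holes (256,204) and (253,295), L offcut (185,43).

```bash
cat >> h.py <<'E'
from scipy.optimize import minimize
L=np.array([[-33,-14],[33,-14],[33,32],[9,32],[9,14],[-33,14]],float)
B=np.array([[-30,-12],[30,-12],[30,12],[-30,12]],float)
def fit(p,m,S,z0,z1,x0,angs):
    def draw(v):
        c,s=np.cos(v[2]),np.sin(v[2]);Q=S@np.array([[c,s],[-s,c]])+v[:2]
        im=np.zeros(m.shape,np.uint8)
        a=[np.array([pr(p,[*q,zz]) for q in Q]) for zz in(z0,z1)]
        for P in a: cv2.fillPoly(im,[np.round(P*16).astype(np.int32)],255,cv2.LINE_AA,4)
        for i in range(len(Q)):
            j=(i+1)%len(Q);cv2.fillPoly(im,[np.round(np.array([a[0][i],a[0][j],a[1][j],a[1][i]])*16).astype(np.int32)],255,cv2.LINE_AA,4)
        return im/255.
    f=lambda v:np.abs(draw(v)-m).sum()
    return min((minimize(f,[*x0,a],method="Nelder-Mead",options=dict(initial_simplex=[[*x0,a],[x0[0]+8,x0[1],a],[x0[0],x0[1]+8,a],[*x0,a+.2]])) for a in angs),key=lambda r:r.fun)
E
python3 - <<'E'
from h import *
for cam in("wrist","top"):
  p=camera(cam)
  for n,S,z0,z1,x0,an in(("offcut_bar",B,52,72,(564,117),[0,.1]),("offcut_notched",L,72,92,(480,242),[-.7,-.5,-.3])):
    e=pr(p,[*x0,z1])
    ds=[d for d in regions_of(p,n) if np.hypot(*(np.array(d["pixel"])-e))<25]
    if not ds: print(cam,n,"none");continue
    m=ds[0]["region"].astype(float);r=fit(p,m,S,z0,z1,x0,an);print(cam,n,r.x.round(2),np.degrees(r.x[2]).round(1),round(r.fun),m.sum())
  if cam=="wrist":
    print("holes",w(p,(256.3,204.5),52)[:2],w(p,(253,295),52)[:2],w(p,(257,151),52)[:2])
    for d in regions_of(p,"pull_knob")[:2]:
      m=d["region"].astype(np.uint8);ys,xs=np.nonzero(m);print(d["p"],xs.mean(),ys.mean(),xs.min(),xs.max(),ys.min(),ys.max())
    im=cv2.resize(p["img"][190:310,190:330][:,:,::-1],None,fx=5,fy=5,interpolation=cv2.INTER_CUBIC);cv2.imwrite("pics/e.png",im)
E
```

```text
wrist offcut_bar [5.6342e+02 1.1845e+02 5.0000e-02] 3.0 207 1106.0
wrist offcut_notched [480.53 239.96  -0.49] -28.3 193 2841.0
holes [569.45191223  56.55273825] [572.30172104 -84.21351938] [566.5015527  126.85020884]
0.76 255.79969879518072 266.92319277108436 244 268 252 283
top offcut_bar none
top offcut_notched none
```

View pics/e.png

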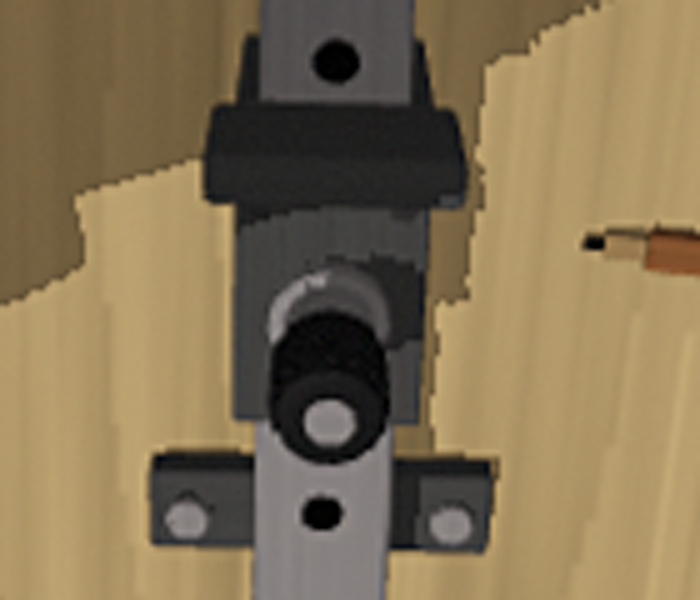

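```bash
python3 -m crank '-0.15 -0.5 -12 0;-0.15 -0.5 -12 0;-0.15 -0.5 -12 0;-0.15 -0.5 -12 0;-0.15 -0.5 -15 0;-0.15 -0.5 -17.5 0;-0.15 -0.5 -19 0;-0.15 -0.5 -20 0;-0.15 -0.5 -20 0;-0.15 -0.5 -20 0' -1
python3 - <<'E'
from h import *
p=camera("wrist");cv2.imwrite("pics/f.png",p["img"][:,:,::-1])
E
```

```text
time: 3.8
tcp_pos: [562.9, 109.5, 39.1]
orientation: [-1.23, 1.174, -1.176]
contact_force: [-0.0, -0.1, -0.2]
opening: 0.998
```

View pics/f.png

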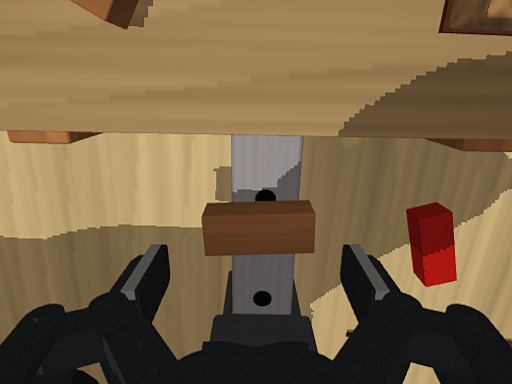

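```bash
python3 - <<'E'
from h import *
s,r=pose();print(s["tcp_pos"],s["joint_vel"].round(3))
p=camera("wrist")
e=pr(p,[563,118,72]);
for d in regions_of(p,"offcut_bar"):
  if np.hypot(*(np.array(d["pixel"])-e))<60:
    r=fit(p,d["region"].astype(float),B,52,72,(563,118),[0.05]);print(d["p"],r.x,r.fun,d["region"].sum())
E
python3 -m crank '0 0.8 -0.2 0;0 0.8 -0.2 0;0 0.8 -0.2 0;0 0.8 -0.2 0'
```

```text
[563.14381621 109.48305183  39.35804925] [-0.001 -0.005 -0.002  0.002  0.003 -0.006 -0.003]
0.93 [5.64761857e+02 1.16799124e+02 5.60770015e-02] 455.8196078431372 5874
time: 4.28
tcp_pos: [563.1, 117.6, 37.4]
orientation: [-1.229, 1.173, -1.176]
contact_force: [-0.8, -0.1, 0.3]
opening: 1.001
```

Centred on the bar. Close.

```bash
python3 -m crank '0 0 0 0;0 0 0 0;0 0 0 0;0 0 0 0;0 0 0 0;0 0 0 0;0 0 0 0;0 0 0 0' 1
python3 -m crank '0 0 2 0;0 0 4 0;0 0 8 0;0 0 12 0;0 0 16 0;0 0 18 0;0 0 18 0;0 0 18 0' 1
python3 - <<'E'
from h import *
p=camera("wrist");cv2.imwrite("pics/g.png",p["img"][:,:,::-1]);print(sense()["tcp_pos"])
E
```

```text
time: 4.95
tcp_pos: [563.7, 118.0, 38.3]
orientation: [-1.228, 1.172, -1.177]
contact_force: [-1.9, -0.0, 10.8]
opening: 0.004
time: 5.62
tcp_pos: [564.2, 117.9, 219.4]
orientation: [-1.227, 1.17, -1.178]
contact_force: [-0.1, 0.5, 0.1]
opening: -0.003
[563.63538968 117.74451297 218.11971486]
```

View pics/g.png

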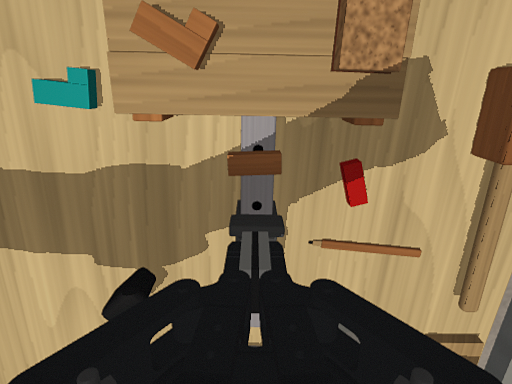

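Run:
```python
from h import *
s,r=pose();t=s["tcp_pos"];p=camera("wrist");print(t,s["opening"])
for off in ([0,0,0],[0,-19,0],[0,-40,0],[0,-13,42],[0,-13,-42],[11,0,0],[-11,0,0]): print(off,pr(p,t+r@np.array(off,float)))
T=np.array(p["camera_from_world"]);print("cam",-T[:3,:3].T@T[:3,3])
q=camera("side");print(pr(q,t),pr(q,t+[0,0,19]));cv2.imwrite("pics/g2.png",cv2.resize(q["img"][100:290,150:400][:,:,::-1],None,fx=3,fy=3,interpolation=cv2.INTER_CUBIC))
for d in regions_of(p,"offcut_bar"):
  e=pr(p,[563,118,72])
  if np.hypot(*(np.array(d["pixel"])-e))<60:
    f=fit(p,d["region"].astype(float),B,52,72,(563,118),[0.05]);print(d["p"],f.x,f.fun,d["region"].sum())
```

```text
[563.63538968 117.74451297 218.11971486] 0.0014841062690935005
[0, 0, 0] [254.73674841 221.04135891]
[0, -19, 0] [254.74724756 235.04777797]
[0, -40, 0] [254.76168364 254.30626918]
[0, -13, 42] [324.46213126 230.25011232]
[0, -13, -42] [185.03163084 230.39692107]
[11, 0, 0] [254.75409389 236.32569863]
[-11, 0, 0] [254.71876128 205.19161771]
cam [559.10671954 200.87443292 393.99277661]
[223.11092977 172.01872912] [222.69074604 165.29559854]
0.74 [5.64716458e+02 1.17251301e+02 6.32726190e-02] 106.55686274509803 1357
```

View pics/g2.png

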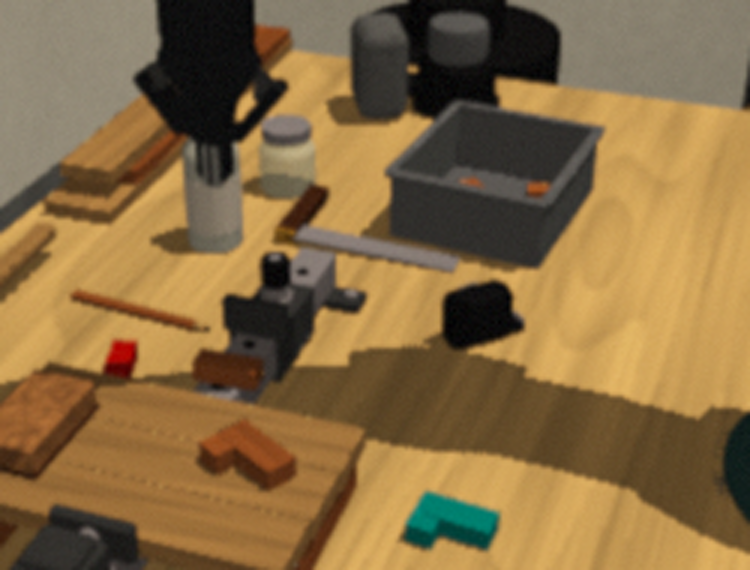

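Run:
```python
from h import *
s,r=pose();t=s["tcp_pos"];p=camera("wrist");q=camera("side");u=camera("top")
im=[]
for c,n in((p,"w"),(q,"s"),(u,"t")):
    a=pr(c,t);x,y=int(a[0]),int(a[1]);print(n,a,(x-32,y-40))
    k=cv2.resize(c["img"][max(0,y-40):y+40,x-32:x+32][:,:,::-1],(256,320),interpolation=cv2.INTER_CUBIC)
    k=np.clip(k.astype(float)*1.8+20,0,255).astype(np.uint8)
    o=a-[x-32,max(0,y-40)];cv2.circle(k,(int(o[0]*4),int(o[1]*4)),3,(255,0,255),-1);
    o=pr(c,t+[0,0,19])-[x-32,max(0,y-40)];cv2.circle(k,(int(o[0]*4),int(o[1]*4)),3,(0,255,0),-1);im.append(k)
cv2.imwrite("pics/h.png",np.hstack(im))
```

```text
w [254.74367879 221.05465734] (222, 181)
s [223.26223296 172.38924927] (191, 132)
t [190.89961319 163.30939989] (158, 123)
```

View pics/h.png

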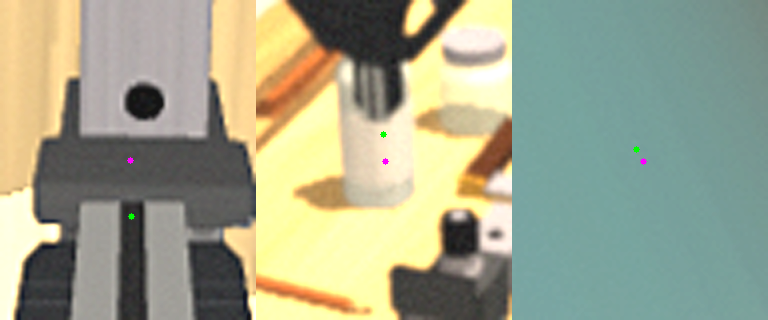

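The bar wasn't gripped: the pictures (fingertip at side pixel ~(221,161), predicted (223,172)) and the 10.8 N contact at 38 mm both show the real fingertips are about 33 mm above the reported TCP. I'll apply that offset from here.

```bash
python3 -m crank '0.1 0 -4 0;0.1 0 -8 0;0.1 0 -10 0;0.1 0 -12 0;0.1 0 -14 0;0.1 0 -16 0;0.1 0 -18 0;0.1 0 -19 0;0.1 0 -20 0;0.1 0 -20.4 0;0.1 0 -20.4 0;0.1 0 -20.4 0' -1
python3 - <<'E'
from h import *
p=camera("wrist");cv2.imwrite("pics/i.png",p["img"][:,:,::-1]);print(sense()["tcp_pos"],sense()["contact_force"])
q=camera("side");cv2.imwrite("pics/i2.png",cv2.resize(q["img"][130:280,170:290][:,:,::-1],None,fx=4,fy=4,interpolation=cv2.INTER_CUBIC))
E
```

```text
time: 6.97
tcp_pos: [564.8, 118.1, 14.2]
orientation: [-1.228, 1.172, -1.176]
contact_force: [-0.1, 0.4, 0.9]
opening: 1.001
[564.9859996  118.15864829  14.40699283] [-0.4215837  0.5939381  0.2702883]
```

View pics/i.png

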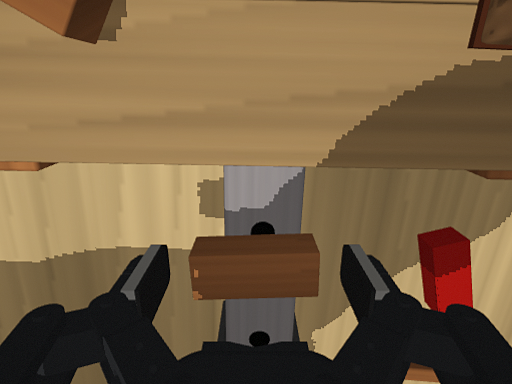

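View pics/i2.png

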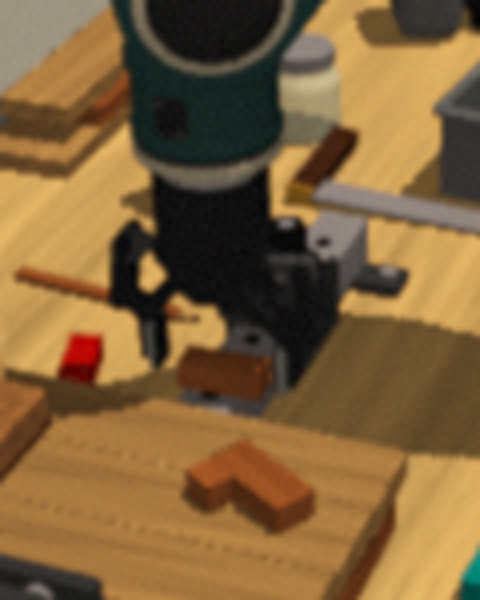

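The pads now straddle the bar (bar at (255,265), pads at columns 165 and 345). Closing.

```bash
python3 -m crank '0 0 0 0;0 0 0 0;0 0 0 0;0 0 0 0;0 0 0 0;0 0 0 0' 1
python3 -m crank '0 0 1 0;0 0 2 0;0 0 3 0;0 0 4 0;0 0 7 0;0 0 10 0;0 0 12 0;0 0 12 0' 1
```

```text
time: 7.57
tcp_pos: [565.5, 118.0, 15.3]
orientation: [-1.227, 1.171, -1.178]
contact_force: [-2.1, -0.6, 9.7]
opening: 0.691
time: 8.23
tcp_pos: [567.5, 118.8, 140.3]
orientation: [-1.222, 1.167, -1.18]
contact_force: [-0.0, 0.2, -0.3]
opening: 0.684
```

```bash
python3 -m crank '-12 -46 3 0;-12 -46 3 0;-12 -46 3 0;-12 -46 3 0;-12 -46 3 0;-12 -46 3 0;-12 -46 3 0;-12 -46 3 0;-12 -46 3 0;-12 -46 3 0;-12 -46 3 0;-12 -46 3 0;-12 -46 3 0;-12 -46 3 0;-12 -46 3 0;-12 -46 3 0;-12 -46 3 0' 1
python3 - <<'E'
from h import *
p=camera("wrist");cv2.imwrite("pics/j.png",p["img"][:,:,::-1]);s=sense();print(s["tcp_pos"],s["opening"])
q=camera("top");cv2.imwrite("pics/j2.png",q["img"][:,:,::-1])
E
```

```text
time: 9.65
tcp_pos: [448.0, -340.1, 170.5]
orientation: [-1.223, 1.165, -1.179]
contact_force: [-0.3, -0.5, 0.2]
opening: 0.689
[ 447.92234972 -340.34030505  170.47019741] 0.6873114116717336
```

View pics/j.png

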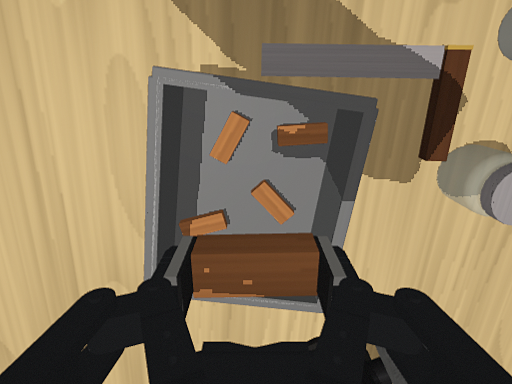

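View pics/j2.png

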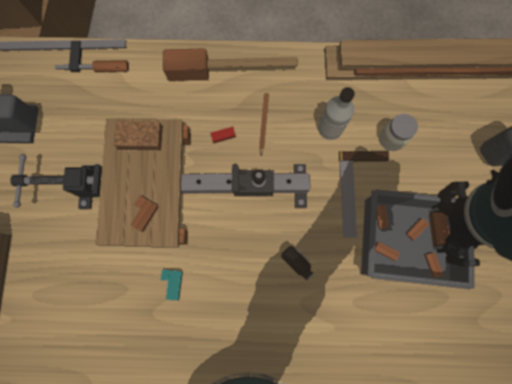

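Run:
```python
from h import *
p=camera("wrist")
for a in((153,68),(377,98),(322,311),(150,250)): print(w(p,a,85)[:2].round())
q=camera("top");print(w(q,(440,228),200).round())
for a in((368,191),(475,200),(473,287),(362,280)): print(w(q,a,85)[:2].round())
```

```text
[ 362. -248.]
[ 548. -263.]
[ 528. -484.]
[ 349. -416.]
[ 452. -353.  200.]
[ 547. -255.]
[ 532. -491.]
[ 344. -469.]
[ 353. -235.]
```

```bash
python3 -m crank '0 0 -4 0;0 0 -8 0;0 0 -12 0;0 0 -14 0;0 0 -15.5 0;0 0 -15.5 0' 1
python3 -m crank '0 0 0 0;0 0 0 0;0 0 0 0;0 0 0 0;0 0 2 0;0 0 5 0;0 0 9 0;0 0 13 0;0 0 17 0;0 0 18 0;0 0 18 0' -1
python3 - <<'E'
from h import *
p=camera("wrist");cv2.imwrite("pics/k.png",p["img"][:,:,::-1]);s=sense();print(s["tcp_pos"],s["opening"])
E
```

```text
time: 10.35
tcp_pos: [446.3, -339.4, 12.4]
orientation: [-1.223, 1.17, -1.175]
contact_force: [-0.6, -0.7, -0.7]
opening: 0.687
time: 11.27
tcp_pos: [447.8, -340.5, 196.7]
orientation: [-1.223, 1.164, -1.181]
contact_force: [-0.4, -0.1, -0.5]
opening: 0.999
[ 446.84733457 -340.1238778   194.3989448 ] 1.001791419561124
```

View pics/k.png

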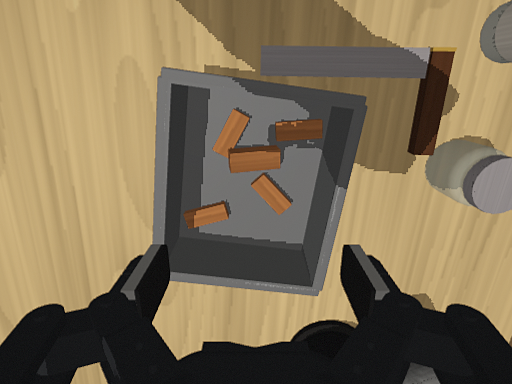

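```bash
python3 -m crank '2 58.8 0 1.024;2 58.8 0 1.024;2 58.8 0 1.024;2 58.8 0 1.024;2 58.8 0 1.024;2 58.8 0 1.024;2 58.8 0 1.024;2 58.8 0 1.024;2 58.8 0 1.024;2 58.8 0 1.024;2 58.8 0 1.024;2 58.8 0 1.024;2 58.8 0 1.024;2 58.8 0 1.024;2 58.8 0 1.024;2 58.8 0 1.024;2 58.8 0 1.024;2 58.8 0 1.024;2 58.8 0 1.024' -1
python3 - <<'E'
from h import *
p=camera("wrist");cv2.imwrite("pics/l.png",p["img"][:,:,::-1]);s,r=pose();print(s["tcp_pos"],s["opening"],np.degrees(np.arctan2(r[1,2],r[0,2])))
e=pr(p,[480,240,92])
for d in regions_of(p,"offcut_notched"):
  print(d["p"],d["pixel"],e)
  if np.hypot(*(np.array(d["pixel"])-e))<40:
    f=fit(p,d["region"].astype(float),L,72,92,(480,240),[-.5]);print(d["p"],f.x,f.fun,d["region"].sum())
E
```

```text
time: 12.9
tcp_pos: [467.1, 246.5, 194.1]
orientation: [-1.525, 0.391, -0.394]
contact_force: [1.0, 0.1, 0.2]
opening: 1.001
[467.16668134 246.59227814 194.23505818] 0.9985083846098387 61.277724136046125
0.75 [143.9, 80.4] [253.37450769 189.11106599]
0.56 [256.5, 193.7] [253.37450769 189.11106599]
0.56 [480.28942939 239.88584188  -0.48577059] 197.56470588235294 2443
```

View pics/l.png

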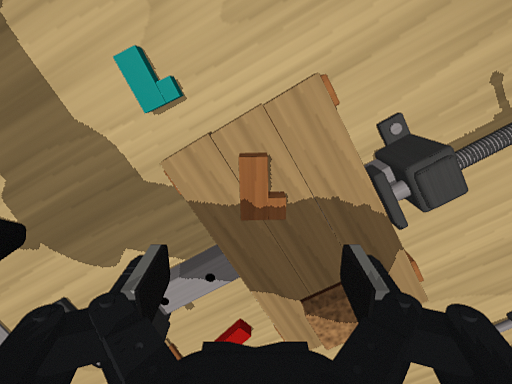

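L offcut stands upright at (257,190), with the plain half up, centred on the finger line. Descending.

```bash
python3 -m crank '0 0.1 -4 0;0 0.1 -8 0;0 0.1 -11 0;0 0.1 -13 0;0 0.1 -14 0;0 0.1 -15 0;0 0.1 -15.2 0;0 0.1 -15.2 0' -1
python3 - <<'E'
from h import *
p=camera("wrist");cv2.imwrite("pics/m.png",p["img"][:,:,::-1]);s,r=pose();print(s["tcp_pos"],s["contact_force"])
E
```

```text
time: 13.67
tcp_pos: [467.5, 247.8, 42.7]
orientation: [-1.525, 0.39, -0.395]
contact_force: [0.8, -0.9, 0.3]
opening: 1.002
[467.77188997 247.94267697  43.23312563] [ 0.32541983  0.45096121 -0.16636442]
```

View pics/m.png

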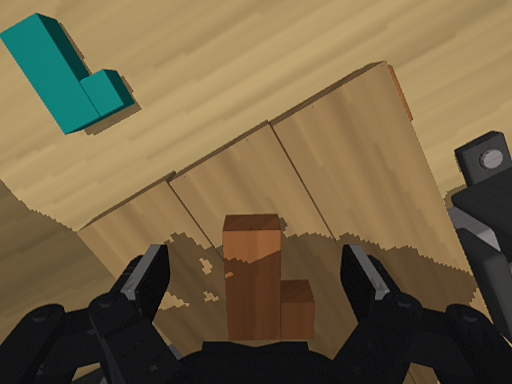

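```bash
python3 -m crank '0 0 -0.2 0;0 0 -0.2 0;0 0 -0.2 0;0 0 -0.2 0;0 0 -0.2 0;0 0 -0.2 0;0 0 -0.2 0;0 0 -0.2 0' 1
python3 -m crank '0 0 1 0;0 0 2 0;0 0 3 0;0 0 5 0;0 0 8 0;0 0 12 0;0 0 15 0;0 0 15 0' 1
python3 - <<'E'
from h import *
p=camera("wrist");cv2.imwrite("pics/n.png",p["img"][:,:,::-1]);s,r=pose();print(s["tcp_pos"],s["contact_force"])
E
```

```text
time: 14.38
tcp_pos: [467.9, 247.9, 41.8]
orientation: [-1.524, 0.389, -0.396]
contact_force: [-3.3, -2.4, 10.5]
opening: 0.313
time: 15.05
tcp_pos: [469.7, 249.8, 198.1]
orientation: [-1.52, 0.384, -0.4]
contact_force: [0.6, -0.4, -0.5]
opening: 0.314
[469.12965957 248.76706988 195.36325717] [-0.12124004 -0.3587008  -0.82275942]
```

View pics/n.png

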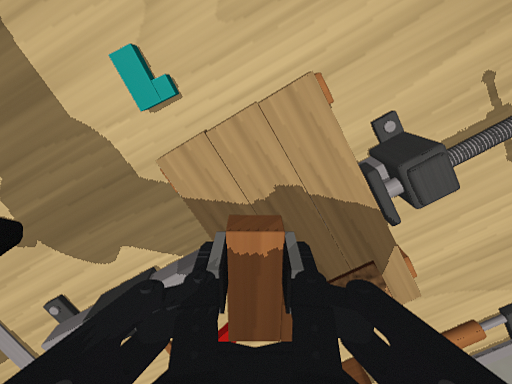

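```bash
python3 -m crank '-2.2 -63 0 -1.02;-2.2 -63 0 -1.02;-2.2 -63 0 -1.02;-2.2 -63 0 -1.02;-2.2 -63 0 -1.02;-2.2 -63 0 -1.02;-2.2 -63 0 -1.02;-2.2 -63 0 -1.02;-2.2 -63 0 -1.02;-2.2 -63 0 -1.02;-2.2 -63 0 -1.02;-2.2 -63 0 -1.02;-2.2 -63 0 -1.02;-2.2 -63 0 -1.02;-2.2 -63 0 -1.02;-2.2 -63 0 -1.02;-2.2 -63 0 -1.02;-2.2 -63 0 -1.02;-2.2 -63 0 -1.02' 1
python3 - <<'E'
from h import *
p=camera("wrist");cv2.imwrite("pics/o.png",p["img"][:,:,::-1]);s,r=pose();print(s["tcp_pos"],s["opening"])
E
```

```text
time: 16.68
tcp_pos: [447.4, -379.9, 195.3]
orientation: [-1.225, 1.159, -1.182]
contact_force: [0.4, -0.4, 0.4]
opening: 0.313
[ 447.48987251 -379.92075677  195.48457934] 0.30980706897434257
```

View pics/o.png

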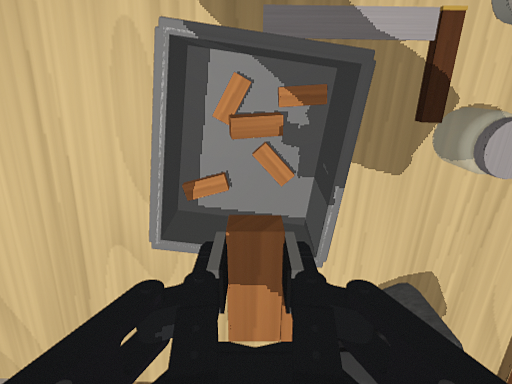

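```bash
python3 -m crank '0 0.5 -4 0;0 0.5 -8 0;0 0.5 -12 0;0 0.5 -15 0;0 0.5 -17 0;0 0.5 -18 0;0 0.5 -18 0' 1
python3 -m crank '0 0 0 0;0 0 0 0;0 0 0 0;0 0 0 0;0 0 2 0;0 0 5 0;0 0 9 0;0 0 13 0;0 0 17 0;0 0 20 0;0 0 20 0' -1
python3 - <<'E'
from h import *
p=camera("wrist");cv2.imwrite("pics/p.png",p["img"][:,:,::-1]);s,r=pose();print(s["tcp_pos"],s["opening"])
E
```

```text
time: 17.32
tcp_pos: [447.0, -373.5, 14.0]
orientation: [-1.226, 1.16, -1.179]
contact_force: [-0.5, 1.1, -0.3]
opening: 0.308
time: 18.23
tcp_pos: [449.3, -374.9, 221.3]
orientation: [-1.226, 1.152, -1.187]
contact_force: [0.8, 0.4, -0.0]
opening: 1.003
[ 448.29537968 -374.41795845  218.07195695] 1.0032339179616703
```

View pics/p.png

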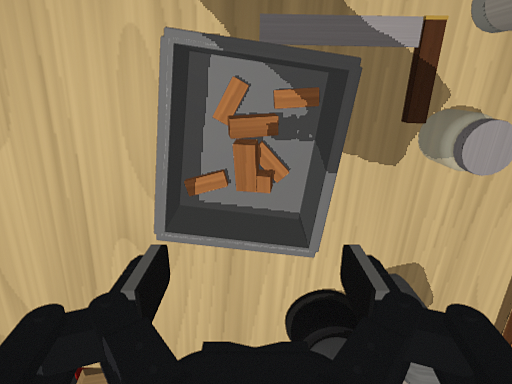

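```bash
python3 -m crank '12.3 36.2 -1 -0.03;12.3 36.2 -1 -0.03;12.3 36.2 -1 -0.03;12.3 36.2 -1 -0.03;12.3 36.2 -1 -0.03;12.3 36.2 -1 -0.03;12.3 36.2 -1 -0.03;12.3 36.2 -1 -0.03;12.3 36.2 -1 -0.03;12.3 36.2 -1 -0.03;12.3 36.2 -1 -0.03;12.3 36.2 -1 -0.03;12.3 36.2 -1 -0.03' -1
python3 - <<'E'
from h import *
p=camera("wrist");cv2.imwrite("pics/q.png",cv2.resize(p["img"][90:310,130:390][:,:,::-1],None,fx=3,fy=3,interpolation=cv2.INTER_CUBIC));s,r=pose();print(s["time"],s["tcp_pos"],s["opening"],np.degrees(np.arctan2(r[1,2],r[0,2])),"exp",pr(p,[571,-12,108]))
E
```

```text
time: 19.37
tcp_pos: [570.9, -13.6, 207.7]
orientation: [-1.213, 1.178, -1.208]
contact_force: [0.8, 0.6, 1.4]
opening: 0.998
19.4167 [570.94687039 -13.85245559 207.81331408] 1.001070896546073 1.157334396165509 exp [253.13794874 173.87770057]
```

View pics/q.png

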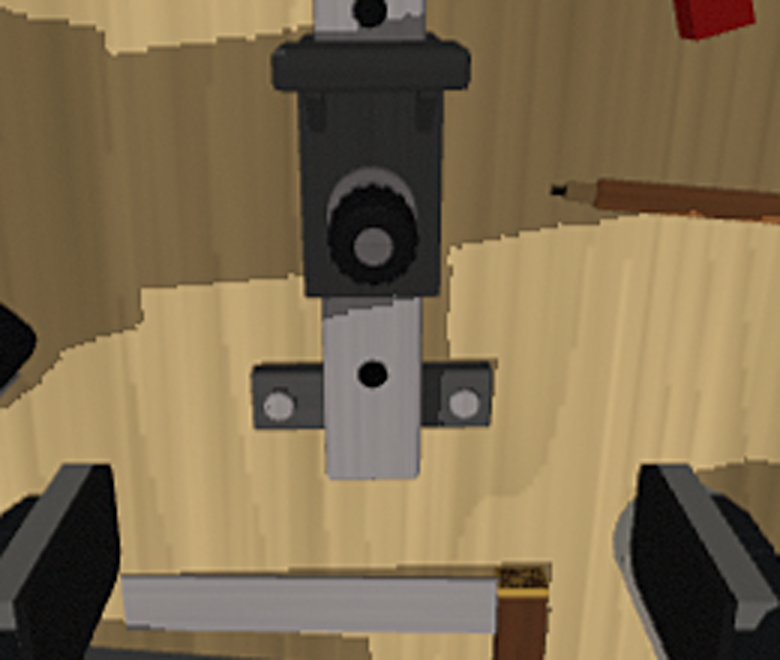

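Run:
```python
from h import *
p=camera("wrist")
z=lambda x,y:(130+(x+.5)/3-.5,90+(y+.5)/3-.5)
print("knob top",w(p,z(373,245),108)[:2],"outer circle",w(p,z(373,240),108)[:2])
print(w(p,z(370,12),52)[:2],w(p,z(372,374),52)[:2])
```

```text
knob top [571.8475564   -9.73883907] outer circle [571.8172131   -8.08894473]
[570.35166603  59.08158551] [573.56359454 -80.08104343]
```

```bash
python3 -m crank '0.1 0.4 -4 0;0.1 0.4 -8 0;0.1 0.4 -11 0;0.1 0.4 -13 0;0.1 0.4 -14.5 0;0.1 0.4 -15.7 0;0.1 0.4 -15.7 0;0.1 0.4 -15.7 0' -1
python3 - <<'E'
from h import *
p=camera("wrist");cv2.imwrite("pics/r.png",p["img"][:,:,::-1]);s,r=pose();print(s["time"],s["tcp_pos"],s["contact_force"])
E
```

```text
time: 20.13
tcp_pos: [572.0, -10.3, 51.1]
orientation: [-1.212, 1.179, -1.209]
contact_force: [1.2, -0.0, 0.4]
opening: 1.001
20.1833 [572.49320532 -10.12419653  51.76717559] [ 0.33951954 -0.31728458  0.1045237 ]
```

View pics/r.png

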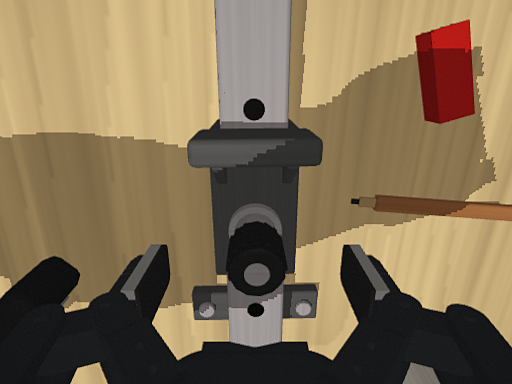

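Knob (257,268) sits midway between the pads. Close on it.

```bash
python3 -m crank '0 0 0 0;0 0 0 0;0 0 0 0;0 0 0 0;0 0 0 0;0 0 0 0;0 0 0 0;0 0 0 0' 1
python3 -m crank '0 0 0.4 0;0 0 0.8 0;0 0 1.2 0;0 0 1.5 0;0 0 1.7 0;0 0 1.7 0;0 0 1.7 0' 1
python3 - <<'E'
from h import *
p=camera("wrist");cv2.imwrite("pics/s.png",p["img"][:,:,::-1]);s,r=pose();print(s["time"],s["tcp_pos"],s["contact_force"])
q=camera("side");cv2.imwrite("pics/s2.png",cv2.resize(q["img"][100:250,170:330][:,:,::-1],None,fx=4,fy=4,interpolation=cv2.INTER_CUBIC))
E
```

```text
time: 20.85
tcp_pos: [572.8, -10.2, 52.3]
orientation: [-1.211, 1.177, -1.21]
contact_force: [-2.1, -0.2, 8.9]
opening: 0.303
time: 21.43
tcp_pos: [572.7, -10.1, 69.3]
orientation: [-1.211, 1.177, -1.21]
contact_force: [1.4, -0.0, -4.9]
opening: 0.307
21.4833 [572.70656859 -10.15900403  69.20281891] [ 1.28466675  0.34407843 -4.88695164]
```

View pics/s.png

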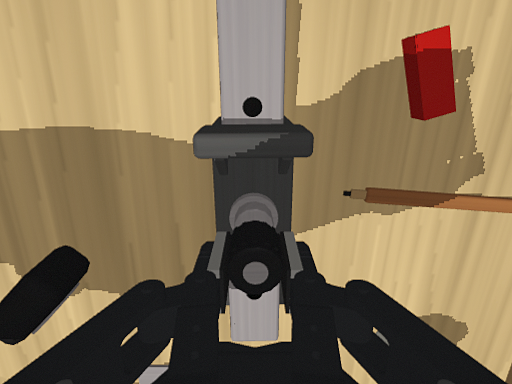

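View pics/s2.png

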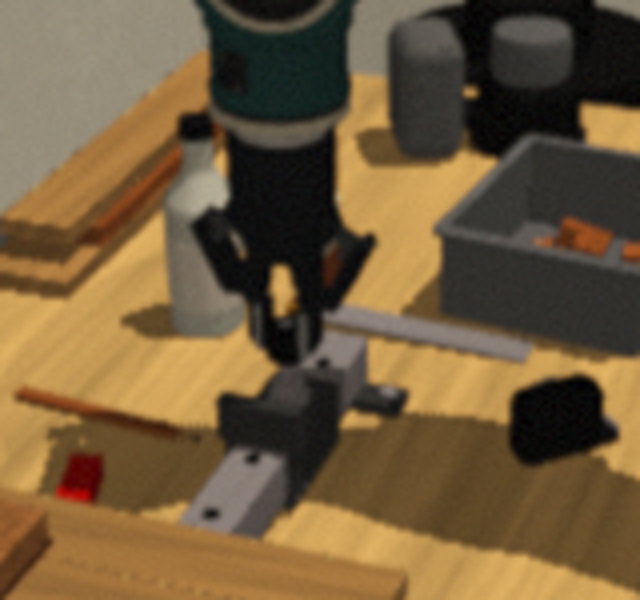

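Knob lifted: spring force −4.9 N matches ~17 mm of lift. Slide.

```bash
python3 -m crank '-0.02 1 0 0;-0.04 2 0 0;-0.07 3 0 0;-0.09 4 0 0;-0.11 5 0 0;-0.13 5.8 0 0;-0.15 6.6 0 0;-0.16 7 0 0;-0.16 7 0 0;-0.16 7 0 0;-0.16 7 0 0' 1
python3 - <<'E'
from h import *
p=camera("wrist");cv2.imwrite("pics/t.png",p["img"][:,:,::-1]);s,r=pose();print(s["time"],s["tcp_pos"],s["contact_force"],s["opening"])
E
```

```text
time: 22.45
tcp_pos: [570.9, 60.0, 69.1]
orientation: [-1.211, 1.178, -1.209]
contact_force: [-2.3, 1.4, -4.4]
opening: 0.309
22.5 [570.92976191  59.87832087  69.10296512] [-1.80229647  2.35371652 -3.53936825] 0.3065474247787476
```

View pics/t.png

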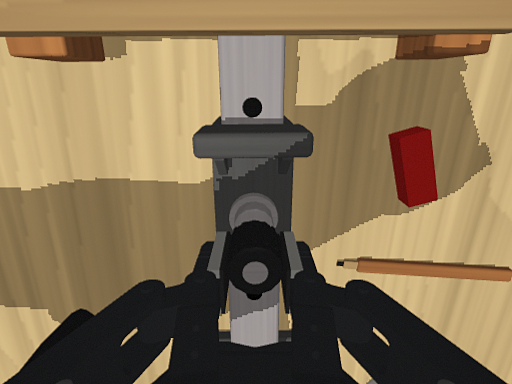

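The jaw moved with it and the picture is the same as before relative to the holes (knob (255,272), hole (252,107)). Lower the pin.

```bash
python3 -m crank '0 0 -0.4 0;0 0 -0.8 0;0 0 -1.2 0;0 0 -1.5 0;0 0 -1.7 0;0 0 -1.7 0;0 0 -1.7 0;0 0 -1.7 0' 1
python3 - <<'E'
from h import *
p=camera("wrist");cv2.imwrite("pics/u.png",p["img"][:,:,::-1]);s,r=pose();print(s["time"],s["tcp_pos"],s["contact_force"],s["opening"])
E
```

```text
time: 23.17
tcp_pos: [571.0, 59.7, 52.4]
orientation: [-1.211, 1.178, -1.21]
contact_force: [-5.3, 0.9, 6.5]
opening: 0.308
23.2167 [571.00332625  59.69528109  52.37484691] [-5.19917616  0.59512045  5.42143962] 0.306267082277675
```

View pics/u.png

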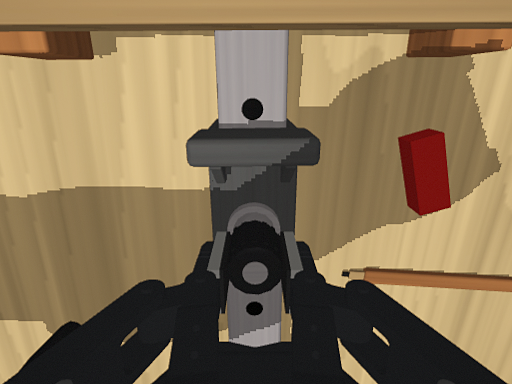

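```bash
python3 -m crank '-0.05 0 -0.15 0;-0.05 0 -0.3 0;-0.05 0 -0.3 0;-0.05 0 -0.3 0' 1
python3 - <<'E'
from h import *
s,r=pose();print(s["time"],s["tcp_pos"],s["contact_force"],s["opening"],s["moment"])
E
```

```text
time: 23.55
tcp_pos: [571.3, 59.8, 52.0]
orientation: [-1.211, 1.175, -1.212]
contact_force: [-20.1, -2.0, 49.7]
opening: 0.308
23.55 [571.2800541   59.81175198  51.99346266] [-20.1484797   -2.00320454  49.72114956] 0.3076436203772692 [-0.54707348  4.79536211 -0.06097898]
```

```bash
python3 -m crank '0 0 -0.12 0;0 0 -0.12 0;0 0 -0.12 0;0 0 -0.12 0;0 0 -0.12 0' 1
python3 - <<'E'
from h import *
s,r=pose();print(s["time"],s["tcp_pos"],s["contact_force"],s["opening"],s["moment"])
E
```

```text
time: 23.97
tcp_pos: [571.3, 59.8, 52.2]
orientation: [-1.211, 1.175, -1.213]
contact_force: [-16.8, -1.7, 30.3]
opening: 0.304
23.9667 [571.26159978  59.7510001   52.16427666] [-16.79169491  -1.71752657  30.29013136] 0.30394001777383683 [-0.18354982  3.85580306 -0.07583536]
```

```bash
python3 -m crank '-0.1 0 -0.1 0;-0.1 0 -0.1 0;-0.1 0 -0.1 0;-0.1 0 -0.1 0;-0.1 0 -0.1 0;-0.1 0 -0.1 0' 1
python3 - <<'E'
from h import *
p=camera("wrist");s,r=pose();print(s["time"],s["tcp_pos"],s["contact_force"],s["opening"],s["moment"])
cv2.imwrite("pics/v.png",p["img"][:,:,::-1])
q=camera("side");cv2.imwrite("pics/v2.png",cv2.resize(q["img"][120:270,170:330][:,:,::-1],None,fx=4,fy=4,interpolation=cv2.INTER_CUBIC))
cv2.imwrite("pics/v3.png",camera("top")["img"][:,:,::-1])
s=sense();print(s["tcp_pos"],s["contact_force"])
E
```

```text
time: 24.47
tcp_pos: [571.2, 59.7, 52.3]
orientation: [-1.21, 1.174, -1.214]
contact_force: [-6.1, 0.6, 17.0]
opening: 0.303
24.5167 [571.1527091   59.71147143  52.28376006] [-6.54234866 -1.47456566 16.19105365] 0.30299284344300037 [-0.02118567  1.62913134 -0.03515471]
[571.12931207  59.73339045  52.27128084] [-6.57137745 -0.5036322  16.94203721]
```

View pics/v.png

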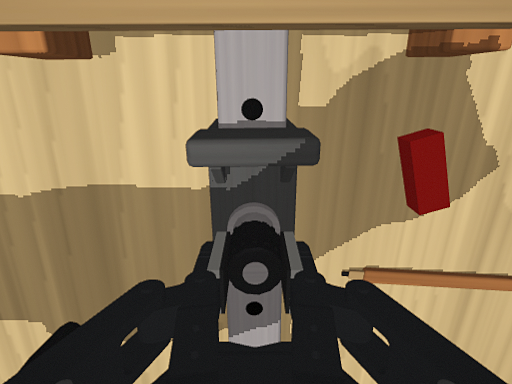

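View pics/v2.png

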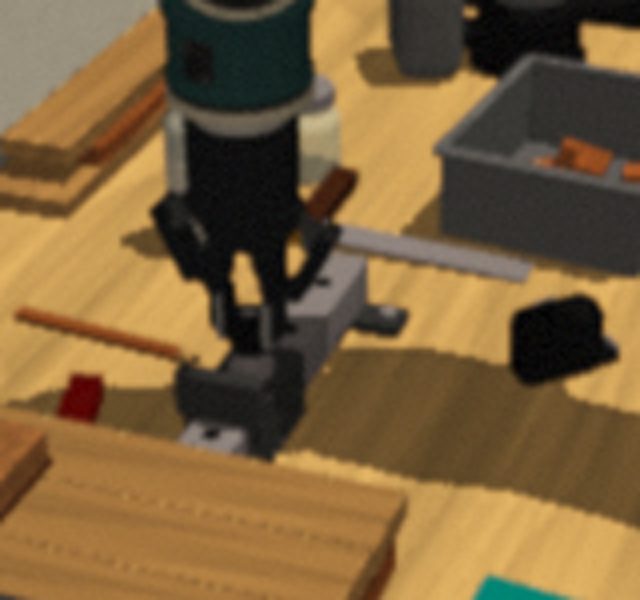

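View pics/v3.png

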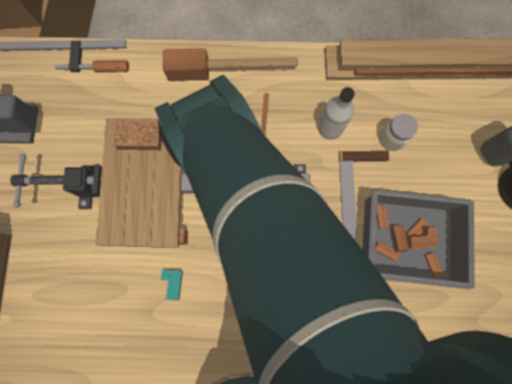

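```bash
python3 -m crank '-0.08 0 -0.15 0;-0.08 0 -0.15 0;-0.08 0 -0.15 0;-0.08 0 -0.15 0;-0.08 0 -0.15 0;-0.08 0 -0.15 0' 1
python3 - <<'E'
from station import *
s=sense();print(s["time"],s["tcp_pos"],s["contact_force"],s["opening"])
E
```

```text
time: 25.12
tcp_pos: [571.2, 59.7, 52.2]
orientation: [-1.209, 1.172, -1.215]
contact_force: [-9.2, -0.7, 24.0]
opening: 0.309
25.1167 [571.22914005  59.68834413  52.20298935] [-9.20374278 -0.69517852 23.96604056] 0.30917133148600895
```

24 N down, steady, at home height. Hand in.

```bash
python3 -c "
from station import *
print(job_done())"
```

```text
the job is handed in; nothing more can be done
None
```

The job is done and handed in at about 25 s. Both offcuts are in the scrap tub, the jaw sits one hole closer to the boards, and the gripper is still holding the knob pressed down.

- **Offcuts:** the last top picture shows both lying in the tub. The red and turquoise look-alikes and the other bench items look untouched, except where the arm blocked the top view.
- **Jaw:** I lifted the knob about 17 mm (spring pull −4.9 N), then slid the jaw 70 mm. The last wrist picture shows the same view against the holes as before the slide.
- **Pin:** the knob came back down to its home height (52.2 mm against 52.3 mm when first gripped) and stopped solidly. I judged the pin home from that height, the force and the pictures; nothing measures it directly.
- **Hold:** at hand-in the grip was holding at an opening of 0.31 with a steady 24 N downward. A side force of about 9 N remains across the tube.

Two things did not go as planned:
- **First grasp:** the first try at the straight offcut missed. The fingertips turned out to be about 33 mm higher than the reported tool position. The closing fingers pressed on the offcut with about 11 N and moved it a millimetre or so at most. I allowed for the 33 mm from then on.
- **Press force:** while setting the hold, the tool force briefly reached about 50 N down with 20 N sideways, and I eased it off straight away. That push went through the fingers on the knob, and the wrist limit is 120 N. If the 40 N limit counts the fingers as well as the gripper body, this exceeded it.

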